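# Hold the solvent locker open

## Task

We need the bottles in the yellow solvent locker. The linen thread spool is standing where the locker's gate swings: stand it upright in the larger, empty bay of the wooden sewing tray and let go of it. Then squeeze the red tab of the safety catch on the locker's roof against its black thumb rest so that its bolt is drawn and stays drawn, squeeze the red trigger of the gate's latch to its black grip, swing the gate past its check until it stands about square to the locker's front, and finish while still holding it wide open, because it closes by itself; leave the bottles and the other things standing where they are.

Things in the scene. Friction and masses are not known exactly. Their poses are not given: they have to be found in the camera images.
- spool: spool of linen thread, cream, 34 mm diameter, 46 mm tall, 30 g, standing upright on the table in front of the gate, inside the gate's swing. Origin at the centre of its underside, z along its axis.
- tray_bay (a point): centre of the felt floor (5 mm above the table) of the larger, empty bay, 108 mm in x by 110 mm in y inside, of the light wooden sewing tray; walls 22 mm high, 6 mm thick; the tray is fixed. The beeswax lies in its smaller bay, on the +y side behind a low divider. Axes are the tray's: x across, y along it, z up.
- wax: yellow block of beeswax, 56 x 38 x 20 mm, lying in the tray's smaller bay; it stays there. Origin at the centre of its underside.
- locker_front (a point): middle of the bottom of the gate's plane on the yellow sheet steel solvent locker (230 mm wide in y, 160 mm deep behind the gate in +x, roof 187 mm high, fixed to the table). Axes are the locker's: -x points straight out of the gate side, +y to the hinge side, z up.
- catch_grip (a point): middle of the safety catch on the locker's roof once it is squeezed, 217 mm above the table, fixed, locker axes. Squeeze along y: a black fixed thumb rest stands on the +y side, its outer face 16 mm from this point, the red tab on the -y side. Both are 22 mm wide in x, 12 mm thick in y, with tops 240 mm and the roof plate 190 mm above the table.
- roof_bolt (a joint): travel of the safety catch's red tab and its bolt, m: 0 bolted through the gate's lug, 0.014 fully drawn. The lug is free beyond about 0.010.
- gate_grip (a point): middle of the gate's latch once it is squeezed, 230 mm above the table; moves with the gate. Axes turn with the gate and equal the locker's while it is shut; -y points along the gate away from its hinge. Squeeze along y: black fixed grip on the +y side, its outer face 17 mm from this point, red trigger on the -y side. Both 22 mm wide in x, 12 mm thick, tops 252 mm high.
- trigger (a joint): travel of the red trigger, m: 0 let go (bolt in the keeper), 0.012 fully squeezed, against a spring of 5 N rising to 10 N. It springs back when let go, so keep it squeezed while the gate leaves the locker. The bolt is out of the keeper beyond about 0.008.
- gate_hinge (a point): point on the gate's upright hinge axis at the height of gate_grip; gate_grip is 201 mm from it. Axes turn with the gate.
- gate (a joint): gate angle, rad: 0 shut, grows as its free edge swings out of the locker's front (clockwise seen from above), stop at 1.70. A light spring pulls it shut (1 N at the grip); a spring check is pushed over between about 0.45 and 0.95 (2 to 4 N at the grip). Let go beyond it, the gate falls back onto the check at about 0.93.
- ethanol: amber bottle, 60 mm diameter, 149 mm tall, standing loose in the locker. Origin at the centre of its underside.
- paste: white bottle with red nozzle, 52 mm diameter, 157 mm tall, standing loose in the locker. Origin at the centre of its underside.
- water: small white bottle with blue nozzle, 44 mm diameter, 123 mm tall, standing behind the work. Origin at the centre of its underside.
- cup: white enamel cup of brushes, 76 mm wide, 209 mm tall with its brushes, standing behind the work. Origin near the centre of its underside.
- tab_face (a point): middle of the outer (-y) face of the safety catch's red tab, which moves with it along locker +y: 46 mm from the thumb rest's outer face while bolted, 32 mm when squeezed. It slides stiffly (about 4 N) and stays where left. Its steel bolt lies 44 mm in front (-x) of the tab, 196 mm above the table, and runs to -y through a lug on the gate.
- trigger_face (a point): middle of the outer (-y) face of the red trigger, 226 mm above the table; 46 mm from the black grip's outer face while let go, 34 mm when squeezed (it moves along gate +y). Below grip and trigger, up to 197 mm above the table, are the latch case and, beyond the trigger, the steel keeper on the locker.
There are look-alikes about, which are no part of the job. Several things have the shape of the spool; the one meant has the colours described above.

How it is judged:
By the outcome, as a careful person would: the job done as asked, in the order asked, and still so for the second after the job is handed in, while the arm keeps its last pose, push and grip.
It also fails if it takes over 56 s, if anything falls off the work surface, if the arm or the gripper's body presses on something with over 40 N, if the wrist force passes 120 N, or if a joint passes its speed limit or range.

## Robot

A 7-joint arm with a two-finger parallel gripper is mounted at the origin on the work surface; the furniture and walls round the work are solid. World frame = base frame: x ahead of the robot, y to its left, z up, the work surface at z = 0. Lengths are in m, angles in degrees, forces in N, time in s.
With the tool pointing down it reaches from about 0.425 to 0.925 m from the base axis. Payload 6.8 kg.
Tool frame: the origin (TCP) lies at the very end of the fingers, on their centre line; the grasp point (between the pads) lies 19 mm behind it; z points along the fingers, y is the line along which they close (so a half turn about z gives the same grasp; the last joint's range is limited). The gripper opens to 85 mm and grips with 20 to 120 N. Pads are 22 mm wide; open, the fingers measure 114 mm over their backs; the gripper's body (76 mm by 85 mm) begins 54 mm behind the grasp point. The pads swing forward as they close: fully open they stand 13 mm farther back than shut.
Start: joints at [57.519, 27.33, 1.283, 89.118, -0.659, 63.558, -4.761], TCP at [0.299, -0.605, 0.231] pointing down, gripper open.
Joint ranges: [-169.35, 169.35], [-19.33, 120.38], [-80.79, 83.38], [13.8, 139.57], [-78.32, 258.32], [9.67, 109.79], [-169.56, 169.56]. Speed limits (degrees/s): [136.94, 136.94, 180, 180, 180, 180, 180].

## Interface

Orientations are given as [roll, pitch, yaw] about the fixed x, y, z axes, in that order (R = Rz(yaw) Ry(pitch) Rx(roll)).
In Python, from plant import reach, movel, move_joints, move_gripper, pause, solve_ik, get_obs, capture, camera_params, IKError, hand_in, search_frame, regions_of, tip_of gives the robot as it stands. Calls block until the motion is done:
- reach(position, orientation): joint-space move of the TCP to a pose.
- movel(position, rot=None, feed=0.15): straight line of the TCP; rot=None keeps the orientation; feed is the mean speed in m/s.
- move_joints(angles): joint-space move.
- move_gripper(opening): finger opening in m; the grip force is fixed at half the most; returns when the fingers have stopped.
- pause(seconds).
- solve_ik(position, orientation): joint angles nearest the present ones, or None.
- get_obs(): the state.
- capture(name): name is "side" or "top" or "wrist"; returns (picture, depth): 480x640x3 uint8, red, green, blue; 480x640 float32, m along the optical axis (not along the pixel's ray), 0 where there is no reading.
- camera_params(name): a dict with "intrinsics" (3x3 intrinsics, pixels), "camera_from_world" (4x4, takes a point from world to camera coordinates); the wrist camera has in their place "tool_from_camera" (4x4, takes a point from camera to tool coordinates, whose origin is the TCP and whose axes are the flange's). Camera axes: x right, y up, looking along -z (the intrinsics and any distortion apply to the point x, -y, -z); pixel columns grow to the right and rows downward; lengths in m; the calibration is good to about 2 mm. A picture is of the moment at which its call begins: read the wrist's pose just before it. camera_params takes no time and is no camera call.
A pose or a line that the arm cannot do raises IKError and nothing moves.
- hand_in(): hands the job in; it is judged then, once.
Trained networks look in the newest picture that a camera, given by its name, has taken for a name from the list of things; names that differ only in an ending like _2 or _b are one class to them, and where a whole thing is asked for, a point or a joint stands for the part that bears it (a point fixed in the world has none). Each returns a list of dicts, best first, with "score" (0 to 1); they miss things now and then, are a little off and sometimes report something else, mostly with a low value. They report only what shows in the picture. A call takes as long as a camera call. They do not tell look-alikes from the thing itself.
- search_frame(target, camera): "rect" ([centre column, centre row, width, height] in pixels, round what is visible of it).
- regions_of(target, camera): "region" (480x640 bool, what is visible of it) and "rect" ([centre column, centre row, width, height] in pixels, round what is visible of it).
- tip_of(target, camera): "position" ([column, row] in pixels: a listed point, or the origin of a listed thing).
The state is a dict: "t": time; "qpos": joint angles; "qd": joint speeds; "joint_torque": joint torques, N m; "tool_pos": TCP position; "ee_rot": TCP orientation; "wrist_force": force on the tool from outside, world axes, zero at the start; "ft_torque": the same for the moment, N m; "grip_width": finger opening in m; "grip_force": force on a finger pad.
Only numpy, scipy, OpenCV 4.12 (cv2) and the standard library are available. Lean on these libraries where they do the work, as an engineer would, in place of code of your own. Each camera call takes 0.05 s, during which the arm holds its last target. There are 200 camera calls.

## Working session

There is one attempt and no reset: what is moved stays moved. The work goes in short steps, each a Python script; the robot and the scene stay as the last script left them, time stands still between calls to the robot, and variables do not carry over. Pictures are saved under pics/ and viewed, at most 10 in all, crops included, and the job is handed in when it is done.

```bash
mkdir -p pics; ls
cat > h.py <<'E'
import numpy as np, cv2
from plant import *
from scipy.spatial.transform import Rotation as R
def cam(name,obs=None):
    p=camera_params(name);K=np.array(p["intrinsics"])
    if "camera_from_world" in p: return K,np.linalg.inv(np.array(p["camera_from_world"])),p
    T=np.eye(4);T[:3,3]=obs["tool_pos"];T[:3,:3]=R.from_euler("xyz",obs["ee_rot"],degrees=True).as_matrix()
    return K,T@np.array(p["tool_from_camera"]),p
def ray(K,M,uv):
    d=np.array([(uv[0]-K[0,2])/K[0,0],-(uv[1]-K[1,2])/K[1,1],-1.]);return M[:3,3],M[:3,:3]@d
def at_z(K,M,uv,z):
    o,d=ray(K,M,uv);return o+d*(z-o[2])/d[2]
def at_d(K,M,uv,dep):
    o,d=ray(K,M,uv);return o+d*dep
def save(n,rgb): cv2.imwrite(f"pics/{n}.png",rgb[:,:,::-1])
E
python3 - <<'E'
from h import *
print(get_obs())
Z={"spool":0,"tray_bay":.005,"wax":0,"locker_front":0,"catch_grip":.217,"gate_grip":.230,"gate_hinge":.230,"tab_face":.217,"trigger_face":.226,"ethanol":0,"water":0,"cup":0,"paste":0}
for c in("top","side"):
    rgb,dep=capture(c);save(c,rgb);np.save(c+"_d.npy",dep);K,M,p=cam(c);print(c,[k for k in p],M[:3,3].round(3))
    for n,z in Z.items():
        for r in tip_of(n,c)[:3]:
            print(n,np.round(r["position"],1),round(r["score"],2),at_z(K,M,r["position"],z).round(4))
    for r in search_frame("spool",c): print("sf",np.round(r["rect"]),round(r["score"],2))
print(get_obs()["t"])
E
```

```text
pics
{'t': 0.0, 'qpos': array([57.52053834, 27.37685173,  1.28098003, 89.17812749, -0.65849811,
       63.55702821, -4.76297165]), 'qd': array([-0.04885176,  0.00190829,  0.00428117,  0.0102781 ,  0.05523388,
        0.10806078, -0.01674472]), 'joint_torque': array([ 7.12628753e-04, -5.96447539e+01,  1.60817306e+00, -2.81197947e+01,
        1.24863055e-02,  9.34629614e-03, -3.25514415e-07]), 'tool_pos': array([ 0.2986384 , -0.60468867,  0.23031505]), 'ee_rot': array([-1.79895709e+02,  8.63238653e-03,  2.62846255e+01]), 'wrist_force': array([-0.229745  , -0.85324666, -0.44361189]), 'ft_torque': array([ 0.0749681 , -0.00759088,  0.00247164]), 'grip_force': 0.0, 'grip_width': 0.08545256295866373}
top ['intrinsics', 'camera_from_world'] [ 0.329 -0.003  1.432]
spool [370.9 312.8] 0.57 [ 0.3859 -0.1513  0.    ]
tray_bay [227.  314.5] 0.57 [0.4116 0.258  0.005 ]
wax [199.6 300.8] 0.55 [0.4566 0.3359 0.    ]
wax [436.4 281.5] 0.55 [ 0.461  -0.3493  0.    ]
locker_front [405.3 256.7] 0.93 [ 0.5401 -0.2673  0.    ]
locker_front [263.7 189.6] 0.46 [0.775  0.1359 0.    ]
catch_grip [430.4 203.4]
[... 570 characters left out ...]
spool [416.  281.4] 0.8 [ 0.398  -0.1472  0.    ]
spool [368.  269.9] 0.68 [ 0.5232 -0.1599  0.    ]
tray_bay [387.2 410.2] 0.98 [0.4143 0.2518 0.005 ]
wax [352.5 441.7] 0.9 [0.4631 0.327  0.    ]
catch_grip [343.8 163.6] 0.6 [ 0.633  -0.3149  0.217 ]
gate_grip [406.  168.3] 0.8 [ 0.4691 -0.3066  0.23  ]
tab_face [351.9 164.5] 0.74 [ 0.6112 -0.3158  0.217 ]
tab_face [368.9 270.2] 0.69 [0.4877 0.1236 0.217 ]
trigger_face [415.6 175.2] 0.69 [ 0.442  -0.2819  0.226 ]
ethanol [348.7 221. ] 0.76 [ 0.6227 -0.3836  0.    ]
water [368.3 245.6] 0.54 [ 0.5421 -0.2704  0.    ]
cup [243.4 294.3] 0.77 [0.795 0.02  0.   ]
paste [388.3 222.5] 0.94 [ 0.5055 -0.4099  0.    ]
sf [371. 261.  16.  20.] 0.47
1.5
```

Run:
```python
import cv2
t=cv2.imread("pics/top.png")[160:360,170:470];s=cv2.imread("pics/side.png")[130:330,210:510]
cv2.imwrite("pics/t2.png",cv2.resize(t,(800,533),interpolation=3)); cv2.imwrite("pics/s2.png",cv2.resize(s,(800,533),interpolation=3))
```

```text
(no output)
```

View pics/t2.png

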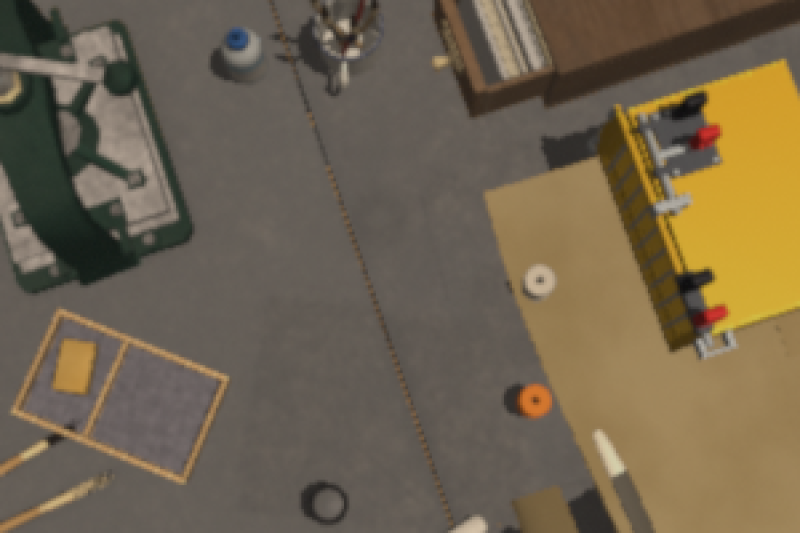

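View pics/s2.png

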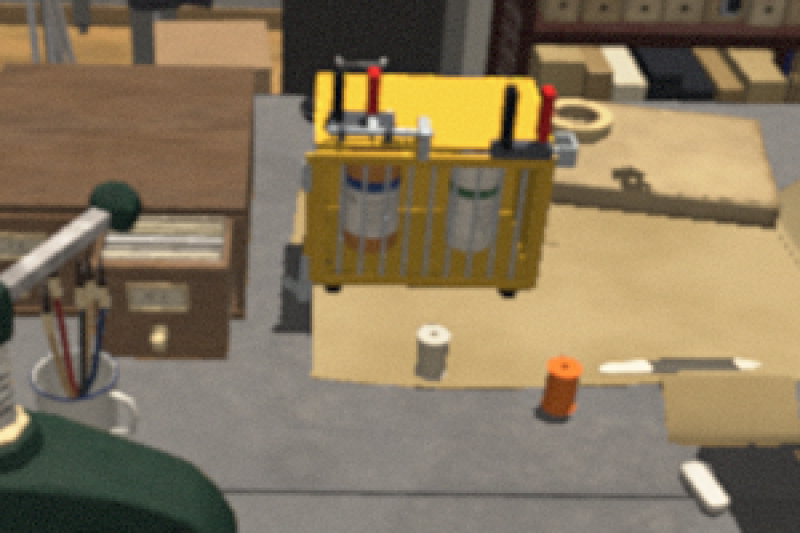

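The cream spool is at top crop (540,282), which is full frame (372,266). The look-alikes are the orange one at full (371,312) and the black one at about (294,348). Only the first matches "cream", and the enlarged crops confirm it. The locker's gate faces world +y and is hinged at the far end. Next I'll check IK and go up for a close wrist look.

Run:
```python
from h import *
L=-74
hg=np.array([.665,-.24])
for base in (L,L+180):
    print("base",base)
    for n,p,y in [("look",(.56,-.25,.42),base),("spool",(.523,-.16,.017),base),("tray",(.413,.255,.023),base),("catch",(.635,-.31,.2),base)]+[("g%d"%a,(hg[0]+.201*np.cos(np.radians(196-a)),hg[1]+.201*np.sin(np.radians(196-a)),.211),base-a) for a in (0,30,60,90,95)]:
        q=solve_ik(p,[180,0,y]); print(n,None if q is None else np.round(q))
reach([.35,-.5,.42],[180,0,26])
b=106 if solve_ik((.56,-.25,.42),[180,0,106]) is not None else -74
reach([.56,-.22,.42],[180,0,b])
o=get_obs();rgb,dep=capture("wrist");save("w1",rgb);np.save("w1d.npy",dep);np.save("w1o.npy",np.r_[o["tool_pos"],o["ee_rot"]])
K,M,p=cam("wrist",o);print(M.round(3),o["tool_pos"],p)
Z={"spool":0,"catch_grip":.217,"gate_grip":.230,"gate_hinge":.230,"tab_face":.217,"trigger_face":.226}
for n,z in Z.items():
    for r in tip_of(n,"wrist")[:3]:
        print(n,np.round(r["position"],1),round(r["score"],2),at_z(K,M,r["position"],z).round(4))
print(get_obs()["t"])
```

```text
base -74
look [  12.   15.    8.   83.   -2.   82. -144.]
spool [   1.   33.   12.  116.  -12.   32. -142.]
tray [ 12.  49. -68. 120.  59.  55. 106.]
catch [  10.   33.   16.   87.  -10.   62. -135.]
g0 [  14.   18.   14.  108.   -5.   55. -134.]
g30 [ -40.   29.   74.  116.  -33.   60. -144.]
g60 [ 56.  30. -67. 107.  30.  64. 113.]
g90 [ 29.  28. -42.  97.  21.  63.  87.]
g95 [ 27.  29. -41.  95.  21.  63.  82.]
base 106
look [ 35.  17. -22.  81.   6.  83.  29.]
spool [ 29.  34. -23. 114.  22.  36.   7.]
tray [  3.  39. -53. 121.  46.  44. -64.]
catch [ 34.  33. -20.  85.  12.  64.  28.]
g0 [ 43.  19. -22. 106.   8.  57.  34.]
g30 [ 32.  14. -20. 112.   6.  55.  -4.]
g60 [ 20.  16. -19. 109.   6.  56. -46.]
g90 [ 11.  23. -16.  99.   7.  59. -82.]
g95 [  9.  25. -14.  96.   7.  60. -86.]
[[ 0.962 -0.261 -0.08   0.539]
 [ 0.273  0.919  0.283 -0.149]
 [-0.    -0.294  0.956  0.563]
 [ 0.     0.     0.     1.   ]] [ 0.55929966 -0.22210737  0.41949186] {'intrinsics': array([[375.43591243,   0.        , 322.35220009],
       [  0.        , 375.43591243, 236.03698899],
       [  0.        ,   0.        ,   1.        ]]), 'tool_from_camera': array([[ 9.64717433e-04,  9.55836046e-01,  2.93898830e-01,
         7.60189126e-02],
       [ 9.99999253e-01, -7.01512860e-04, -1.00097518e-03,
        -1.84433912e-04],
       [-7.50594348e-04,  2.93899576e-01, -9.55836009e-01,
        -1.43234521e-01],
       [ 0.00000000e+00,  0.00000000e+00,  0.00000000e+00,
         1.00000000e+00]])}
spool [223.3  89.2] 0.91 [ 0.3936 -0.1465  0.    ]
spool [307.4 125.7] 0.84 [ 0.5197 -0.1617  0.    ]
catch_grip [378.6 304.4] 0.92 [ 0.6426 -0.3059  0.217 ]
catch_grip [347.2 304.5] 0.56 [ 0.6118 -0.3148  0.217 ]
gate_grip [214.5 248.2] 0.93 [ 0.4725 -0.2865  0.23  ]
tab_face [345.8 303. ] 0.74 [ 0.61   -0.3135  0.217 ]
trigger_face [182.6 246.7] 0.67 [ 0.4423 -0.2949  0.226 ]
trigger_face [214. 250.] 0.58 [ 0.4716 -0.2901  0.226 ]
4.0583
```

View pics/w1.png

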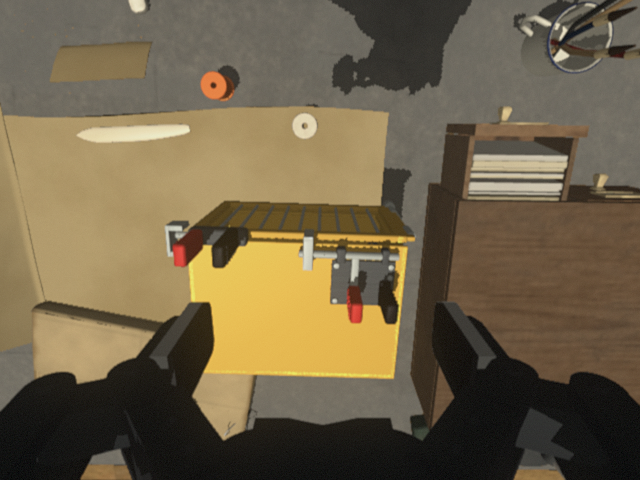

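The wrist view shows the cream spool at (305,125), the gate latch at red (188,248) / black (225,248), and the catch at red (355,303) / black (390,300). A cabinet stands to the right. I'll refine from this depth image.

Run:
```python
from h import *
rgb=cv2.imread("pics/w1.png")[:,:,::-1].astype(int);dep=np.load("w1d.npy");v=np.load("w1o.npy")
K,M,p=cam("wrist",dict(tool_pos=v[:3],ee_rot=v[3:]))
u,w=np.meshgrid(np.arange(640),np.arange(480))
d=np.stack([(u-K[0,2])/K[0,0],-(w-K[1,2])/K[1,1],-np.ones_like(u,float)],-1)
P=d@M[:3,:3].T*dep[...,None]+M[:3,3]; P[dep==0]=np.nan
z=P[...,2];r,g,b=rgb[...,0],rgb[...,1],rgb[...,2]
roof=(abs(z-.187)<.008)&(r>180)&(g>130)&(b<90)&(w>235)
pts=P[roof][:,:2].astype(np.float32);(c,s,a)=cv2.minAreaRect(pts);print("roof",roof.sum(),np.median(z[roof]),c,s,a)
a=[x for x in(a,a-90,a+90,a-180) if -95<x<-55][0];print("L?",a)
Rl=np.array([[np.cos(np.radians(a)),-np.sin(np.radians(a))],[np.sin(np.radians(a)),np.cos(np.radians(a))]])
loc=lambda q:(np.asarray(q)[...,:2]-np.array(c))@Rl
cab=P[200:330,450:640].reshape(-1,3);print("cab z",np.nanpercentile(cab[:,2],[5,50,95]));
edge=cab[cab[:,2]>.05];print("cab min local y",np.nanpercentile(loc(edge)[:,1],[.5,2]), "local x",np.nanpercentile(loc(edge)[:,0],[1,99]))
red=(r>130)&(g<70)&(b<80)&(z>.2); blk=(r<60)&(g<60)&(b<60)&(z>.2)&(w<325)
for n,m in(("red",red),("blk",blk)):
    k,lab,st,_=cv2.connectedComponentsWithStats(m.astype(np.uint8))
    for i in range(1,k):
        if st[i,4]>80:
            q=P[lab==i];top=q[q[:,2]>np.nanmax(q[:,2])-.008]
            print(n,st[i],"zmax",np.nanmax(q[:,2]).round(4),"world top",np.median(top,0).round(4),"loc all",np.percentile(loc(q),[3,97],axis=0).round(4).tolist(),"top",np.percentile(loc(top),[3,97],axis=0).round(4).tolist())
# spool
m=(z>.035)&(z<.06)&(abs(u-305)<20)&(abs(w-125)<20);t=P[m];print("spool",m.sum(),np.median(t[:,2]),(np.percentile(t[:,:2],2,axis=0)+np.percentile(t[:,:2],98,axis=0))/2,cv2.minEnclosingCircle(t[:,:2].astype(np.float32)))
```

```text
roof 18589 0.1877999096998883 (0.5679068565368652, -0.3499068021774292) (0.2392016053199768, 0.17393085360527039) 13.812047004699707
L? -76.1879529953003
cab z [0.13383303 0.13544918 0.13700011]
cab min local y [0.06668169 0.07529745] local x [-0.13967515  0.04199874]
red [173 245  13  21 115] zmax 0.2539 world top [ 0.4468 -0.2901  0.2521] loc all [[-0.0937, -0.1074], [-0.076, -0.0977]] top [[-0.0937, -0.1074], [-0.076, -0.0977]]
red [347 292  15  30 186] zmax 0.2424 world top [ 0.6178 -0.3097  0.2402] loc all [[-0.0359, 0.0512], [-0.019, 0.0624]] top [[-0.0359, 0.0514], [-0.0187, 0.0625]]
blk [213 230  25  37 503] zmax 0.254 world top [ 0.4837 -0.2802  0.2511] loc all [[-0.0947, -0.0727], [-0.0782, -0.062]] top [[-0.0946, -0.0729], [-0.0771, -0.0626]]
blk [379 287  19  36 433] zmax 0.2424 world top [ 0.6501 -0.3002  0.2401] loc all [[-0.037, 0.0859], [-0.0197, 0.0961]] top [[-0.0369, 0.0861], [-0.0188, 0.0963]]
blk [188 303  23  22 326] zmax 0.4535 world top [ 0.5149 -0.2228  0.4487] loc all [[-0.1369, -0.0224], [-0.1285, -0.0205]] top [[-0.137, -0.0225], [-0.1333, -0.0205]]
blk [433 302  25  23 387] zmax 0.4535 world top [ 0.5977 -0.199   0.4491] loc all [[-0.14, 0.0642], [-0.1307, 0.0663]] top [[-0.1401, 0.0642], [-0.1366, 0.0663]]
spool 497 0.04670192675137663 [ 0.51734801 -0.16206863] ((0.517329752445221, -0.16217106580734253), 0.016837814822793007)
```

Run:
```python
from h import *
rgb=cv2.imread("pics/w1.png")[:,:,::-1].astype(int);dep=np.load("w1d.npy");v=np.load("w1o.npy")
K,M,p=cam("wrist",dict(tool_pos=v[:3],ee_rot=v[3:]))
u,w=np.meshgrid(np.arange(640),np.arange(480))
d=np.stack([(u-K[0,2])/K[0,0],-(w-K[1,2])/K[1,1],-np.ones_like(u,float)],-1)
P=d@M[:3,:3].T*dep[...,None]+M[:3,3]
r,g,b=rgb[...,0],rgb[...,1],rgb[...,2]
roof=(abs(P[...,2]-.187)<.006)&(r>180)&(g>130)&(b<90)&(w>235)
from numpy import polyfit,degrees,arctan
back=np.array([P[np.flatnonzero(roof[:,c]).max(),c,:2] for c in range(222,385)])   # back edge
left=np.array([P[k,np.flatnonzero(roof[k]).min(),:2] for k in range(270,300)])
f=lambda q:degrees(np.arctan2(*(cv2.fitLine(q.astype(np.float32),cv2.DIST_HUBER,0,.01,.01).ravel()[[1,0]])))
print("back angle",f(back),"left",f(left))
front=np.array([P[np.flatnonzero(roof[:,c]).min(),c,:2] for c in range(245,300)]);print("front",f(front))
sp=[.5173,-.1621];Y=106
reach([*sp,.12],[180,0,Y]); movel([*sp,.017],feed=.12); move_gripper(.02)
o=get_obs();print(o["grip_width"],o["grip_force"],o["tool_pos"],o["t"])
```

```text
back angle 13.68806 left 53.26549
front 20.822676
0.03155653948918491 59.310851097106934 [ 0.5176848  -0.16220849  0.01756798] 6.7833
```

Run:
```python
from h import *
movel([.5173,-.1621,.13],feed=.25)
movel([.43,.05,.14],feed=.35); movel([.413,.255,.14],feed=.3); 
o=get_obs();print(o["grip_width"],o["grip_force"])
movel([.413,.255,.024],feed=.12);o=get_obs();print(o["wrist_force"],o["tool_pos"])
movel([.413,.255,.0225],feed=.02);print(get_obs()["wrist_force"])
move_gripper(.06); movel([.413,.255,.12],feed=.2)
movel([.41,.16,.3],feed=.35)
for c in("side","wrist"):
    o=get_obs();rgb,dep=capture(c);save("p_"+c,rgb)
im=cv2.imread("pics/p_side.png")[340:460,310:470];im2=cv2.imread("pics/p_wrist.png")
cv2.imwrite("pics/p.png",np.hstack([cv2.resize(im,(400,300)),cv2.resize(im2,(400,300))]))
print(get_obs()["t"])
```

```text
0.031584791690267074 59.369012117385864
[ 0.98803136  0.62840482 -0.73376216] [0.41346403 0.25533129 0.02461834]
[-0.29435218  0.03119996 -1.12523651]
12.25
```

View pics/p.png

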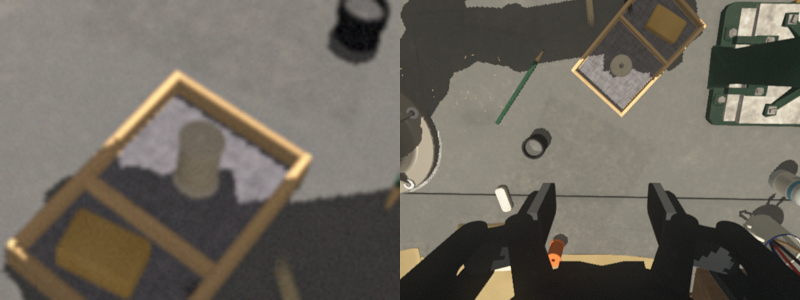

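The spool stands upright in the larger bay (left half, about (200,160)). Next I'll take a second look at the latch and catch, closer in.

```bash
cat > an.py <<'E'
from h import *
def analyse(rgb,dep,o):
    rgb=rgb.astype(int);K,M,_=cam("wrist",o)
    u,w=np.meshgrid(np.arange(640),np.arange(480))
    d=np.stack([(u-K[0,2])/K[0,0],-(w-K[1,2])/K[1,1],-np.ones_like(u,float)],-1)
    P=d@M[:3,:3].T*dep[...,None]+M[:3,3];P[dep==0]=0
    r,g,b=rgb[...,0],rgb[...,1],rgb[...,2];z=P[...,2]
    roof=(abs(z-.187)<.006)&(r>180)&(g>130)&(b<90)
    (c,s,a)=cv2.minAreaRect(P[roof][:,:2].astype(np.float32));print("rect",np.round(c,4),np.round(s,4),a)
    out={}
    for n,m in(("red",(r>110)&(g<70)&(b<80)),("blk",(r<70)&(g<70)&(b<70))):
        for h in(.24,.252):
            k,lab,st,_=cv2.connectedComponentsWithStats((m&(abs(z-h)<.005)).astype(np.uint8))
            if k<2: continue
            i=1+np.argmax(st[1:,4]);t=P[lab==i][:,:2].astype(np.float32);q=cv2.minAreaRect(t)
            print(n,h,st[i,4],np.round(q[0],4),np.round(q[1],4),round(q[2],1));out[n,h]=np.array(q[0])
    return P,out
E
python3 - <<'E'
from an import *
movel([.50,-.10,.36],feed=.4)
for p in ([.56,-.21,.36],[.56,-.27,.36]):
    movel(p,feed=.3); pause(.2)
    o=get_obs();rgb,dep=capture("wrist");P,out=analyse(rgb,dep,o);save("w%d"%(p[1]*-100),rgb)
    K,M,_=cam("wrist",o)
    for n,z in {"catch_grip":.217,"gate_grip":.230,"gate_hinge":.230,"tab_face":.217,"trigger_face":.226}.items():
        for r in tip_of(n,"wrist")[:1]: print(n,np.round(r["position"],1),round(r["score"],2),at_z(K,M,r["position"],z).round(4))
    gx=[cv2.HoughLinesP(cv2.Canny(rgb,60,150),1,np.pi/720,60,minLineLength=110,maxLineGap=12)]
    for l in gx[0][:14,0]:
        z=.187;A=at_z(K,M,l[:2],z);B=at_z(K,M,l[2:],z);print(l,A[:2].round(3),B[:2].round(3),"ang",round(np.degrees(np.arctan2(*(B-A)[[1,0]])),1))
print(get_obs()["t"])
E
```

```text
rect [ 0.5649 -0.3498] [0.2329 0.1738] 14.00866413116455
red 0.24 144 [ 0.6168 -0.3098] [0.0113 0.0199] 16.6
red 0.252 157 [ 0.4484 -0.2916] [0.0102 0.019 ] 15.8
blk 0.24 296 [ 0.6502 -0.3014] [0.0113 0.0197] 13.8
blk 0.252 350 [ 0.4817 -0.2836] [0.0109 0.0203] 17.0
catch_grip [378.1 349.2] 0.65 [ 0.6397 -0.306   0.217 ]
gate_grip [188.2 288.9] 0.68 [ 0.4721 -0.2879  0.23  ]
tab_face [344.2 349.5] 0.78 [ 0.6111 -0.3146  0.217 ]
trigger_face [152.3 281.8] 0.68 [ 0.4423 -0.292   0.226 ]
[469 227 580 228] [ 0.687 -0.185] [ 0.781 -0.158] ang 15.7
[  0 446 118 343] [ 0.302 -0.549] [ 0.407 -0.387] ang 57.0
[231 262 428 270] [ 0.494 -0.275] [ 0.667 -0.233] ang 13.7
[ 12 323 168 354] [ 0.307 -0.393] [ 0.455 -0.386] ang 2.9
[ 71 125 223 116] [ 0.345 -0.195] [ 0.461 -0.154] ang 19.4
[243 258 383 264] [ 0.503 -0.268] [ 0.626 -0.239] ang 13.6
[227 269 410 276] [ 0.492 -0.283] [ 0.653 -0.243] ang 13.8
[210 219 344 224] [ 0.468 -0.241] [ 0.581 -0.213] ang 14.0
[222 274 427 281] [ 0.488 -0.289] [ 0.67  -0.243] ang 14.1
[479 224 591 226] [ 0.694 -0.18 ] [ 0.789 -0.154] ang 15.1
[457 330 485 153] [ 0
[... 896 characters left out ...]
] [ 0.73  -0.351] [ 0.686 -0.192] ang 105.4
[ 87  76 244  66] [ 0.354 -0.215] [ 0.47  -0.174] ang 19.5
[239 207 436 215] [ 0.49  -0.284] [ 0.656 -0.243] ang 13.8
[219 174 402 181] [ 0.468 -0.261] [ 0.617 -0.224] ang 14.0
[ 19 290 178 320] [ 0.312 -0.417] [ 0.458 -0.407] ang 3.9
[236 212 444 220] [ 0.489 -0.289] [ 0.664 -0.245] ang 13.9
[517  90 639  92] [ 0.68  -0.131] [ 0.773 -0.105] ang 15.3
[434 306 452 156] [ 0.686 -0.326] [ 0.65  -0.193] ang 105.0
[287 376 408 380] [ 0.573 -0.439] [ 0.691 -0.41 ] ang 13.9
[507 149 624 150] [ 0.692 -0.175] [ 0.785 -0.149] ang 15.7
[510 137 627 140] [ 0.69  -0.165] [ 0.783 -0.141] ang 14.7
[499 158 623 161] [ 0.688 -0.183] [ 0.788 -0.157] ang 14.8
15.0167
```

View pics/w21.png

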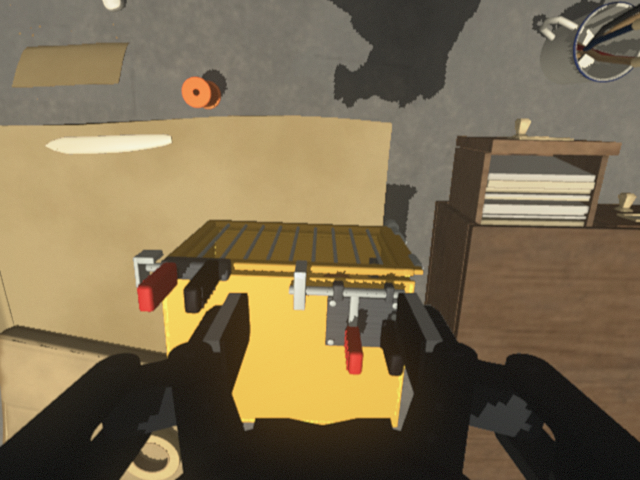

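Locker yaw is −76.1° (edges consistently at 13.9°), and the red and black positions agree on both grip points to within 1 mm. Next: draw the catch, check it, then squeeze the latch.

Run:
```python
from an import *
Y=103.9;c=[.6402,-.3039];g=[.4708,-.2863]
move_gripper(.085)
reach([*c,.30],[180,0,Y]); movel([*c,.200],feed=.12)
print(get_obs()["wrist_force"]); move_gripper(.02)
o=get_obs();print("catch",o["grip_width"],o["grip_force"],o["wrist_force"],o["tool_pos"])
move_gripper(.085); movel([*c,.30],feed=.2); movel([.56,-.25,.36],feed=.3);pause(.1)
o=get_obs();rgb,dep=capture("wrist");save("w3",rgb);P,out=analyse(rgb,dep,o)
print("catch sep",np.linalg.norm(out["red",.24]-out["blk",.24]) if ("blk",.24) in out else 0, get_obs()["t"])
```

```text
[ 0.1287471  -0.86619188  0.7406068 ]
catch 0.029778858938496962 66.0080873966217 [ 5.30027088 -2.20360965  1.80997376] [ 0.64187222 -0.3042405   0.20094251]
rect [ 0.5649 -0.3509] [0.2333 0.1743] 14.152462005615234
red 0.24 309 [ 0.6301 -0.3065] [0.0118 0.0192] 14.1
red 0.252 239 [ 0.4485 -0.2924] [0.0105 0.02  ] 16.0
blk 0.24 388 [ 0.6504 -0.3012] [0.0129 0.0198] 7.8
blk 0.252 418 [ 0.4814 -0.2838] [0.0115 0.0199] 17.6
catch sep 0.020968067930707036 19.325
```

The catch is drawn: red–black separation went from 34 mm to 21 mm, and it stays there. Next: squeeze the trigger and start the swing.

```bash
cat > arc.py <<'E'
from h import *
g=np.array([.4708,-.2863]);hg=g+.201*np.array([np.cos(np.radians(13.9)),np.sin(np.radians(13.9))])
def swing(a0,a1,step,off=0.,feed=.12):
    for a in np.arange(a0+step,a1+.01,step):
        th=np.radians(193.9-a);e=np.array([np.cos(th),np.sin(th)])
        movel([*(hg+(.201+off)*e),.211],[180,0,103.9-a],feed=feed)
        o=get_obs();f=np.array(o["wrist_force"][:2]);fr=f@e;ft=f@np.array([e[1],-e[0]])
        off+=np.clip(fr/6000,-.002,.002)
        w=np.array(o["tool_pos"][:2])-hg
        print(a,"t%.1f fr %.1f ft %.1f fz %.1f tz %.2f off %.4f width %.4f gf %.0f ang %.1f r %.4f"%(o["t"],fr,ft,o["wrist_force"][2],o["ft_torque"][2],off,o["grip_width"],o["grip_force"],193.9-np.degrees(np.arctan2(w[1],w[0]))%360,np.hypot(*w)))
        if np.linalg.norm(o["wrist_force"])>45: print("STOP");break
    return off
E
python3 - <<'E'
from arc import *
reach([*g,.30],[180,0,103.9]); movel([*g,.211],feed=.12); print(get_obs()["wrist_force"]);move_gripper(.02)
o=get_obs();print("latch",o["grip_width"],o["grip_force"],o["wrist_force"],o["tool_pos"])
if o["grip_width"]<.036: print(swing(0,20,5))
o=get_obs();rgb,dep=capture("side");save("s3",rgb);cv2.imwrite("pics/s3c.png",cv2.resize(rgb[130:280,290:490,::-1],(800,600)))
E
```

```text
[-0.4061633   0.1214395  -0.06839628]
latch 0.032593387423491514 60.99918723106384 [-1.92596864 -0.47618732  5.72761894] [ 0.47002989 -0.28716243  0.21193705]
5.0 t21.6 fr 2.3 ft -2.1 fz 5.5 tz -0.11 off 0.0004 width 0.0330 gf 62 ang 4.8 r 0.2017
10.0 t21.9 fr 0.8 ft -1.6 fz 5.6 tz -0.14 off 0.0005 width 0.0330 gf 63 ang 9.8 r 0.2015
15.0 t22.2 fr -0.7 ft -2.4 fz 6.2 tz -0.22 off 0.0004 width 0.0330 gf 63 ang 14.9 r 0.2013
20.0 t22.5 fr 0.2 ft -1.5 fz 6.9 tz -0.26 off 0.0004 width 0.0329 gf 64 ang 19.9 r 0.2011
0.0004290411410815628
```

View pics/s3c.png

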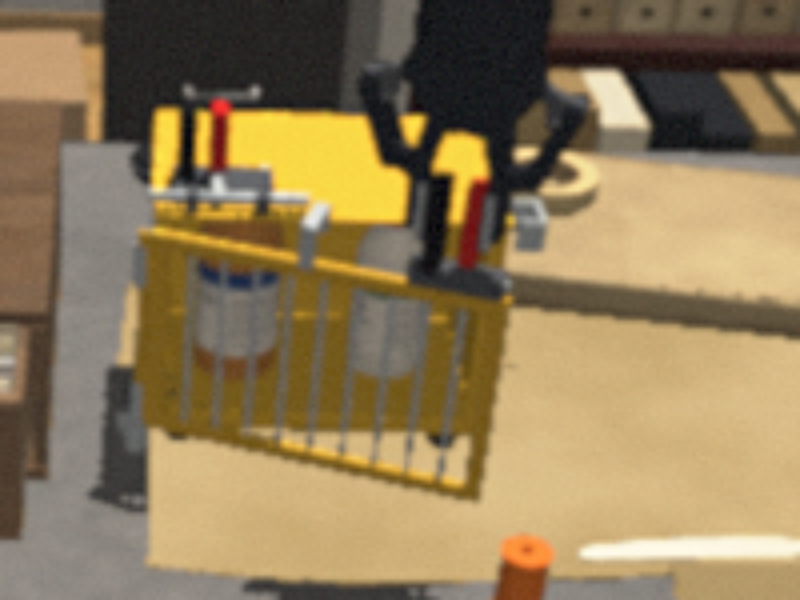

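The gate has left the locker, open about 20° with low forces and both bottles standing. Continuing the swing.

Run:
```python
from arc import *
off=swing(20,90,5,.0004);pause(.5)
o=get_obs();print(o["t"],o["tool_pos"],o["ee_rot"],o["wrist_force"],o["grip_width"])
a,_=capture("side");b,_=capture("top");save("s4",a);save("t4",b)
cv2.imwrite("pics/f.png",np.hstack([cv2.resize(a[130:460,260:480,::-1],(400,600)),cv2.resize(b[150:360,180:460,::-1],(400,300)).repeat(2,0)]))
```

```text
25.0 t22.8 fr -2.0 ft -2.0 fz 6.3 tz -0.23 off 0.0001 width 0.0332 gf 64 ang 24.9 r 0.2009
30.0 t23.1 fr -0.9 ft -4.2 fz 7.3 tz -0.02 off -0.0001 width 0.0330 gf 64 ang 29.8 r 0.2006
35.0 t23.4 fr -1.0 ft -2.2 fz 7.5 tz -0.26 off -0.0003 width 0.0327 gf 63 ang 35.0 r 0.2005
40.0 t23.7 fr -0.0 ft -3.0 fz 7.8 tz -0.16 off -0.0003 width 0.0329 gf 64 ang 39.8 r 0.2002
45.0 t24.0 fr -0.9 ft -1.4 fz 8.2 tz -0.34 off -0.0004 width 0.0330 gf 64 ang 45.0 r 0.2001
50.0 t24.3 fr -0.9 ft -0.9 fz 8.4 tz -0.37 off -0.0006 width 0.0326 gf 64 ang 50.0 r 0.1998
55.0 t24.6 fr 0.2 ft -1.9 fz 9.2 tz -0.16 off -0.0005 width 0.0327 gf 64 ang 54.8 r 0.1996
60.0 t24.9 fr -1.1 ft -1.9 fz 9.3 tz -0.19 off -0.0007 width 0.0331 gf 64 ang 59.9 r 0.1994
65.0 t25.2 fr -1.3 ft -1.2 fz 9.0 tz -0.14 off -0.0009 width 0.0327 gf 64 ang 64.9 r 0.1992
70.0 t25.5 fr -1.1 ft -2.2 fz 9.3 tz -0.15 off -0.0011 width 0.0326 gf 64 ang 70.0 r 0.1991
75.0 t25.8 fr -0.8 ft -2.0 fz 9.2 tz -0.22 off -0.0013 width 0.0328 gf 64 ang 75.0 r 0.1989
80.0 t26.1 fr -0.5 ft -2.2 fz 9.6 tz -0.17 off -0.0013 width 0.0323 gf 64 ang 80.1 r 0.1988
85.0 t26.4 fr -1.4 ft -1.8 fz 8.5 tz -0.19 off -0.0016 width 0.0328 gf 64 ang 85.1 r 0.1986
90.0 t26.6 fr -1.9 ft -2.0 fz 8.7 tz -0.12 off -0.0019 width 0.0332 gf 63 ang 90.1 r 0.1985
27.15 [ 0.61837187 -0.04523894  0.21193771] [-1.79985654e+02 -8.97879816e-02  1.40126332e+01] [-0.72514101 -1.41925938  7.85854   ] 0.032814610293297096
```

View pics/f.png

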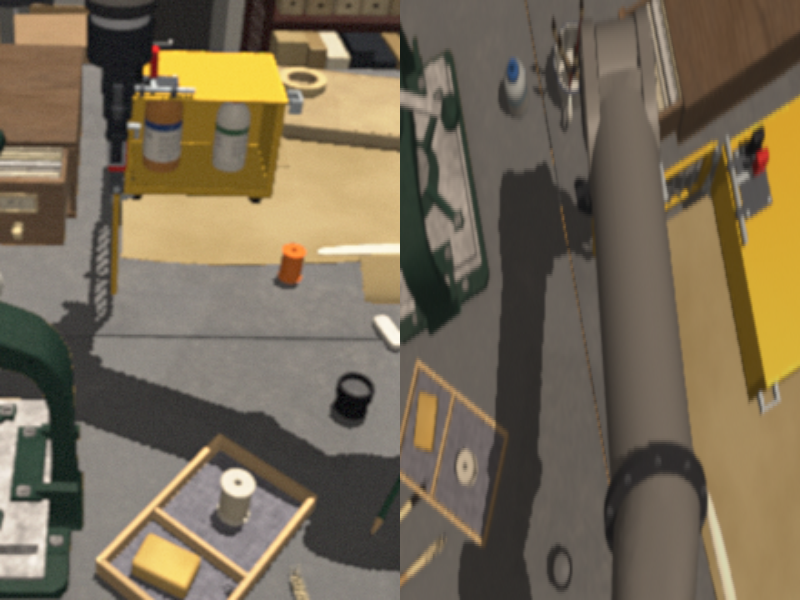

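The gate stands square to the front and is still gripped. Both bottles are standing, the catch is drawn and the spool is upright in its bay. Handing in.

```bash
python3 -c "
from plant import *
print(hand_in())"
```

```text
the job is handed in; nothing more can be done
None
```

I handed the job in at about 27 s of the 56 s allowed: the cream spool is upright in the tray's larger bay, the catch is drawn and staying drawn, and the arm is still holding the gate open at about 90°, with both bottles still standing in the locker.

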